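# Load the router's tool carriage in the order of the setting stand

### The job

Four set-up router tools stand in a row on the plywood-ended setting stand; move all four over to the empty black-ended tool carriage, in the same order from left to right, because the machine calls each tool by its place in the row. Take each by its dark collet nut, keep it upright, and lower it gently into its pot until its flange rests on the collar before you let go.

Things in the scene. Friction and masses are not known exactly. Their poses are not given: they have to be found in the camera images.
- tool_drill: loose steel collet chuck, 0.4-0.8 kg, round about z (up), with dowel drill: slim bit 9 mm across, 29 mm above the nut. Nut 40 mm across. Origin: centre of the flange's underside, which rests on a pot's collar. Below: taper 32 mm across, 18 mm at 48 mm down, stud to 58 mm down. Above: flange 50 mm across to 15 mm; dark nut, the grip, from 21 to 54 mm; then the cutter
- tool_spiral: loose steel collet chuck, 0.4-0.8 kg, round about z (up), with spiral cutter: straight, round, 20 mm across, 26 mm above the nut. Nut 42 mm across. Origin: centre of the flange's underside, which rests on a pot's collar. Below: taper 32 mm across, 18 mm at 48 mm down, stud to 58 mm down. Above: flange 50 mm across to 15 mm; dark nut, the grip, from 21 to 54 mm; then the cutter
- tool_vee: loose steel collet chuck, 0.4-0.8 kg, round about z (up), with V-groove cutter: cone 31 mm across, point up, 27 mm above the nut. Nut 40 mm across. Origin: centre of the flange's underside, which rests on a pot's collar. Below: taper 32 mm across, 18 mm at 48 mm down, stud to 58 mm down. Above: flange 50 mm across to 15 mm; dark nut, the grip, from 21 to 54 mm; then the cutter
- tool_head: loose steel collet chuck, 0.4-0.8 kg, round about z (up), with rebate head: bright flat disc 39 mm across, four knives, 24 mm above the nut. Nut 45 mm across. Origin: centre of the flange's underside, which rests on a pot's collar. Below: taper 32 mm across, 18 mm at 48 mm down, stud to 58 mm down. Above: flange 50 mm across to 15 mm; dark nut, the grip, from 21 to 54 mm; then the cutter
- pot_drill: fixed grey plastic pot on the setting stand in which tool_drill starts; all pots look alike. Origin: centre of its collar's top, z up. Collar 59 mm across; tapered hole 37 mm across at the top, open below. A seated tool's flange rests on the collar, the tool's origin at the pot's, with 2 to 3 mm of side play
- pot_spiral: fixed grey plastic pot on the setting stand in which tool_spiral starts; all pots look alike. Origin: centre of its collar's top, z up. Collar 59 mm across; tapered hole 37 mm across at the top, open below. A seated tool's flange rests on the collar, the tool's origin at the pot's, with 2 to 3 mm of side play
- pot_vee: fixed grey plastic pot on the setting stand in which tool_vee starts; all pots look alike. Origin: centre of its collar's top, z up. Collar 59 mm across; tapered hole 37 mm across at the top, open below. A seated tool's flange rests on the collar, the tool's origin at the pot's, with 2 to 3 mm of side play
- pot_head: fixed grey plastic pot on the setting stand in which tool_head starts; all pots look alike. Origin: centre of its collar's top, z up. Collar 59 mm across; tapered hole 37 mm across at the top, open below. A seated tool's flange rests on the collar, the tool's origin at the pot's, with 2 to 3 mm of side play
- stand: setting stand (fixed): two steel bars between plywood end cheeks, 304 x 92 mm, long along its y, which points to the robot's left. Origin: middle of its underside on the table. Its four pots, one tool in each, stand at x = 0, y = +105, +35, -35, -105 mm, collar tops 68 mm up, cheeks 64 mm. It may be left or right of the cutter guard
- carriage: tool carriage (fixed), empty at first: like the stand in size and form, with aluminium bars and black end cheeks; y points to the robot's left. Origin: middle of its underside on the table. Its own four pots, like the others, are at x = 0, y = +105, +35, -35, -105 mm, collar tops 68 mm up. The low cutter guard lies between the two

How it is judged:
By the outcome, as a careful person would: the job done as asked, in the order asked, and still so for the second after the job is handed in, with the robot touching nothing.
It also fails if it takes over 134 s, if anything falls off the work surface, if the arm or the gripper's body presses on something with over 40 N, if the wrist force passes 120 N, or if a joint passes its speed limit or range.

### The arm

A 6-joint arm with a two-finger parallel gripper is mounted at the origin on a cart in front of the work surface, level with it; the furniture and walls round the work are solid. World frame = base frame: x ahead of the robot, y to its left, z up, the work surface at z = 0. Lengths are in m, angles in rad, forces in N, time in s.
With the tool pointing down it reaches from about 0.4 to 0.825 m from the base axis. Payload 7 kg.
Tool frame: the origin (TCP) lies at the very end of the fingers, on their centre line; the grasp point (between the pads) lies arm.hold_point_z behind it (arm.hold_point_z is the distance from the TCP to the grasp point, in m); z points along the fingers, y is the line along which they close (so a half turn about z gives the same grasp; the last joint's range is limited). The gripper opens to 88 mm and grips with 3 to 60 N. Pads are 19 mm wide; open, the fingers measure 130 mm over their backs; the gripper's body (78 mm by 193 mm) begins 47 mm behind the grasp point.
Start: joints at [1.481, 0.359, 0.012, 0, -1.224, -0.288], TCP at [0.249, 0.627, 0.227] pointing down, gripper open.
Joint ranges: [-3.07, 3.07], [-1.43, 2.12], [-1.02, 1.25], [-3.03, 1.67], [-3.05, -0], [-3.03, 3.03]. Speed limits (rad/s): [2.39, 2.39, 3.01, 3.14, 3.14, 3.14].

### API

Orientations are given as [roll, pitch, yaw] about the fixed x, y, z axes, in that order (R = Rz(yaw) Ry(pitch) Rx(roll)).
In Python, from station import arm gives the robot as it stands.
- The arm moves only by the shell command python3 -m creep FILE [FORCE], which reads ROWS from the file FILE. ROWS is a JSON list that holds a single list of rows (three levels of brackets), with 1 to 20 rows, each of 5 numbers: the finger opening in m, then dx, dy, dz in a scale on which 1.0 is 600 mm, then a turn about the tool's z in parts of the range, where 1.0 means 180 degrees; each row is the pose to reach, as a shift and turn from the pose commanded when the command began, along the tool's axes at that moment; what a row does not reach only later rows make up. A row lasts 1/12 s, in which the tool goes at most 0.0417 m and 0.125 rad, less where a joint would pass 70% of its speed; a pose out of reach is approached as far as the arm can. The fingers move at their own pace and stop on an object; FORCE is the grip in N (left out, the last holds). Time passes only in rows, so rows that do not move let the fingers close. It prints the time, the measured TCP pose, the force, the opening and the grip force at its end. A shift or turn number past 1, either way, is cut back to 1. Input that does not fit is refused with a message, and nothing moves.
- arm.get_state(): the state, without advancing time (a new reading comes with each control period).
- arm.grab_frame(name): name is "scene" or "top" or "wrist"; returns the picture (420x560x3 uint8, red, green, blue); there is no depth.
- arm.camera_params(name): a dict with "fx", "fy", "cx", "cy" (pixels), "T" (4x4, takes a point from camera to world coordinates); the wrist camera has in their place "hand_eye" (4x4, takes a point from camera to tool coordinates, whose origin is the TCP and whose axes are the flange's). Camera axes: x right, y down, z forward; pixel columns grow to the right and rows downward; lengths in m; the calibration is good to about 2 mm. The wrist camera is an equidistant fisheye: a pixel r from the principal point sees the ray r / f radians off the axis. A picture is of the moment at which its call begins: read the wrist's pose just before it. camera_params takes no time and is no camera call.
- arm.job_done(): hands the job in; it is judged then, once.
The state is a dict: "t": time; "q": joint angles; "qd": joint speeds; "joint_efforts": joint torques, N m; "eef_pos": TCP position; "ee_rot": TCP orientation; "force": force on the tool from outside, world axes, zero at the start; "moment": the same for the moment, N m; "width": finger opening in m; "gripper_force": force on a finger pad.
Only numpy, scipy, OpenCV 4.12 (cv2) and the standard library are available. Lean on these libraries where they do the work, as an engineer would, in place of code of your own. Each camera call takes 0.05 s, during which the arm holds its last target. There are 200 camera calls.

## Working session

There is one attempt and no reset: what is moved stays moved. The work goes in short steps, Python scripts to look and compute and a shell command to move; the robot and the scene stay as the last step left them, time stands still between calls to the robot, and variables do not carry over. Pictures are saved under pics/ and viewed, at most 14 in all, crops included, and the job is handed in when it is done.

```bash
ls; mkdir -p pics; python3 - <<'E'
from station import arm
import cv2,numpy as np
np.set_printoptions(precision=4,suppress=True)
s=arm.get_state();print(s['t'],s['eef_pos'],s['ee_rot'],s['width'],arm.hold_point_z)
for n in("scene","top","wrist"):
    cv2.imwrite(f"pics/{n}0.png",arm.grab_frame(n)[:,:,::-1]);print(n,arm.camera_params(n))
E
```

```text
pics
0.0 [0.2488 0.6269 0.2256] [ 3.14   -0.0001 -0.3779] 0.08773159481283241 0.0188
scene {'fx': 392.37206374472004, 'fy': 392.37206374472004, 'cx': 281.2166276996, 'cy': 213.3653142057921, 'T': array([[-0.6045, -0.4365,  0.6664, -0.3163],
       [-0.7966,  0.3414, -0.4989,  0.6318],
       [-0.0097, -0.8324, -0.5541,  0.7378],
       [ 0.    ,  0.    ,  0.    ,  1.    ]])}
top {'fx': 512.8527663611146, 'fy': 512.8527663611146, 'cx': 284.5224594504857, 'cy': 206.60120642645745, 'T': array([[-0.0027, -0.9967,  0.0815,  0.396 ],
       [-1.    ,  0.0029,  0.0025,  0.0008],
       [-0.0027, -0.0814, -0.9967,  1.4457],
       [ 0.    ,  0.    ,  0.    ,  1.    ]])}
wrist {'fx': 325.19226210127806, 'fy': 325.19226210127806, 'cx': 274.3003259513947, 'cy': 208.89595318393222, 'hand_eye': array([[ 0.0011, -0.9544, -0.2987,  0.0818],
       [ 1.    ,  0.001 ,  0.0005,  0.0002],
       [-0.0001, -0.2987,  0.9544, -0.1578],
       [ 0.    ,  0.    ,  0.    ,  1.    ]])}
```

View pics/top0.png

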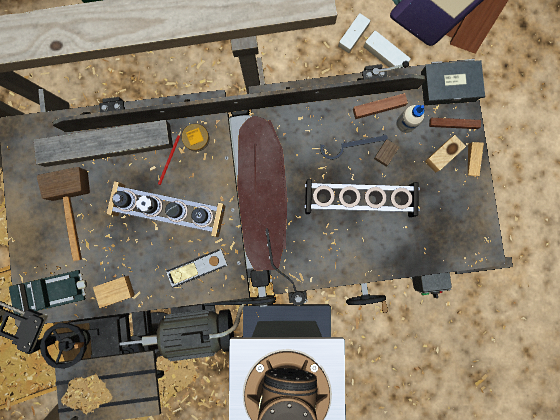

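View pics/scene0.png

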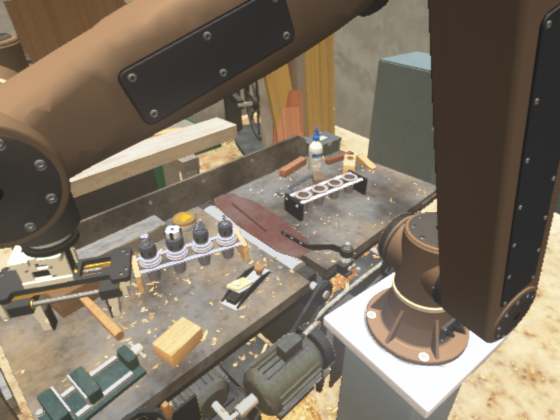

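The stand with its four tools is on the left, at (122..200, 200..215). The disc head is second from the left. The empty carriage is on the right, with holes at (325..404, 196). The guard lies between them at about (262,190). Next I'll enlarge both.

```bash
python3 - <<'E'
import cv2,numpy as np
a=cv2.imread('pics/top0.png')
b=cv2.resize(a[165:245,95:235],None,fx=5,fy=5,interpolation=cv2.INTER_CUBIC)[:290]
c=cv2.resize(a[165:223,295:435],None,fx=5,fy=5,interpolation=cv2.INTER_CUBIC)
cv2.imwrite('pics/crop0.png',np.vstack([b,c]))
E
```

```text
(no output)
```

View pics/crop0.png

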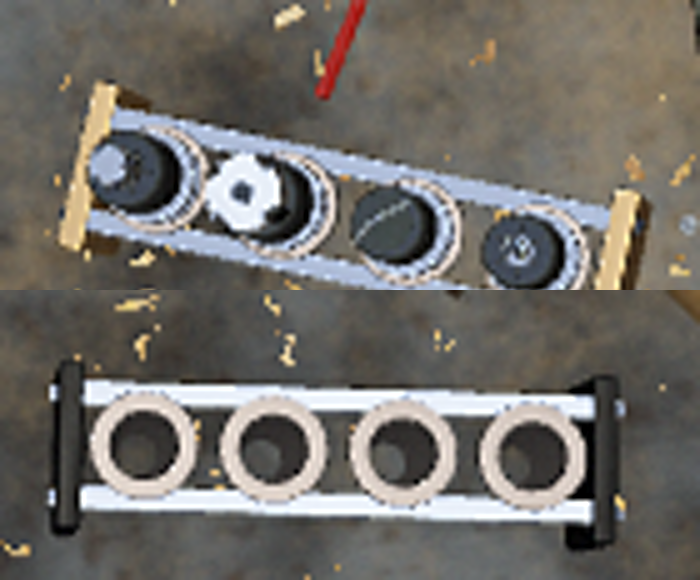

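Left to right, the stand holds spiral, head, vee, drill. The carriage collars show as four clear rings at crop (143,443), (273,449), (403,452) and (532,455). Now I'll measure both from the top picture.

```bash
cat > h.py <<'E'
from station import arm
import cv2,numpy as np
from scipy.spatial.transform import Rotation as R
np.set_printoptions(precision=4,suppress=True)
def ray(name,uv,z,pose=None):
    P=arm.camera_params(name); uv=np.atleast_2d(uv).astype(float)
    d=np.c_[(uv[:,0]-P['cx'])/P['fx'],(uv[:,1]-P['cy'])/P['fy']]
    if name=='wrist':
        r=np.hypot(*d.T)[:,None]; v=np.c_[d/r*np.sin(r),np.cos(r)]
        T=np.eye(4);T[:3,:3]=R.from_euler('xyz',pose[1]).as_matrix();T[:3,3]=pose[0];T=T@P['hand_eye']
    else: v=np.c_[d,np.ones(len(d))];T=P['T']
    w=v@T[:3,:3].T; return T[:3,3]+w*((z-T[2,3])/w[:,2])[:,None]
def delta(x,y,z,yaw):
    "rows' shift and turn from present pose to target (x,y,z,yaw) (tool down)"
    s=arm.get_state();M=R.from_euler('xyz',s['ee_rot']).as_matrix()
    d=M.T@(np.array([x,y,z])-s['eef_pos'])
    t=-(yaw-s['ee_rot'][2]); t=(t+np.pi/2)%np.pi-np.pi/2
    return d,t
E
python3 - <<'E'
from h import *
a=cv2.imread('pics/top0.png');hsv=cv2.cvtColor(a,cv2.COLOR_BGR2HSV)
r=a[:,:,2].astype(int);b=a[:,:,0].astype(int)
# carriage collars
m=((r>165)&(r-b>8)&(r-b<60)).astype(np.uint8)
m[:,:295]=0;m[:,435:]=0;m[:165]=0;m[223:]=0
k,_=cv2.findContours(m,cv2.RETR_EXTERNAL,cv2.CHAIN_APPROX_NONE)
C=[]
for c in k:
    if cv2.contourArea(c)>150:
        e=cv2.fitEllipse(c);C.append(e[0]);print(e)
p=ray('top',sorted(C),0.068);print(p)
# cheeks
m=((r-b>50)&(r>165)).astype(np.uint8)
m[:,:100]=0;m[:,230:]=0;m[:175]=0;m[242:]=0
k,_=cv2.findContours(m,cv2.RETR_EXTERNAL,cv2.CHAIN_APPROX_NONE)
for c in k:
    if cv2.contourArea(c)>60:
        e=cv2.minAreaRect(c);print(cv2.contourArea(c),e,ray('top',[e[0]],.064),ray('top',cv2.boxPoints(e),.064))
E
```

```text
((401.0914306640625, 197.86630249023438), (19.849563598632812, 20.298547744750977), 135.70309448242188)
((375.1103820800781, 197.0821533203125), (19.792865753173828, 20.357791900634766), 116.13949584960938)
((349.177001953125, 196.28781127929688), (19.73151397705078, 20.32337188720703), 102.06127166748047)
((323.369384765625, 195.59814453125), (19.80430793762207, 20.06810188293457), 93.87691497802734)
[[ 0.5381 -0.1007  0.068 ]
 [ 0.536  -0.1703  0.068 ]
 [ 0.5337 -0.2402  0.068 ]
 [ 0.5313 -0.3102  0.068 ]]
120.5 ((216.54632568359375, 219.11705017089844), (4.749326229095459, 33.384971618652344), 12.094757080078125) [[0.4756 0.1878 0.064 ]] [[0.433  0.2031 0.064 ]
 [0.5212 0.185  0.064 ]
 [0.5184 0.1724 0.064 ]
 [0.4303 0.1906 0.064 ]]
97.0 ((112.05364227294922, 197.77468872070312), (4.725058555603027, 32.98276138305664), 13.392498970031738) [[0.5343 0.4715 0.064 ]] [[0.4923 0.487  0.064 ]
 [0.5796 0.4685 0.064 ]
 [0.5765 0.4559 0.064 ]
 [0.4893 0.4745 0.064 ]]
```

```bash
python3 - <<'E'
from h import *
print(delta(.505,.330,.30,-.204-np.pi/2))
E
```

```text
(array([ 0.3476,  0.1817, -0.0739]), np.float64(1.396947248914473))
```

The rows are not in the units I measure in: shifts go in shares of 600 mm and turns go in shares of 180 degrees. I convert before sending: 0.348 m / 0.6 = 0.58, 0.182 m / 0.6 = 0.3033, 1.397 rad / 3.1416 = 0.4447.

```bash
echo '[[[0.088,0,0,-0.1233,0],[0.088,0.2833,0.15,-0.1233,0.2228],[0.088,0.58,0.3033,-0.1233,0.4447],[0.088,0.58,0.3033,-0.1233,0.4447],[0.088,0.58,0.3033,-0.1233,0.4447],[0.088,0.58,0.3033,-0.1233,0.4447],[0.088,0.58,0.3033,-0.1233,0.4447],[0.088,0.58,0.3033,-0.1233,0.4447],[0.088,0.58,0.3033,-0.1233,0.4447],[0.088,0.58,0.3033,-0.1233,0.4447],[0.088,0.58,0.3033,-0.1233,0.4447],[0.088,0.58,0.3033,-0.1233,0.4447],[0.088,0.58,0.3033,-0.1233,0.4447],[0.088,0.58,0.3033,-0.1233,0.4447],[0.088,0.58,0.3033,-0.1233,0.4447],[0.088,0.58,0.3033,-0.1233,0.4447]]]' > mv.in && python3 -m creep mv.in 30
python3 - <<'E'
from h import *
s=arm.get_state();print(s['t'],s['q'],s['eef_pos'],s['ee_rot'],s['force'])
f=arm.grab_frame('wrist');cv2.imwrite('pics/w1.png',f[:,:,::-1])
E
```

```text
t: 1.48
eef_pos: [0.5048, 0.3305, 0.3004]
ee_rot: [3.141, -0.0, -1.771]
force: [0.1, 0.2, -0.4]
width: 0.0873
gripper_force: 0.0
1.4833 [ 0.9031  0.2037 -0.0348 -0.0001 -1.3326 -1.103 ] [0.5048 0.3305 0.3004] [ 3.1414 -0.0002 -1.7707] [ 0.1031  0.1876 -0.375 ]
```

View pics/w1.png

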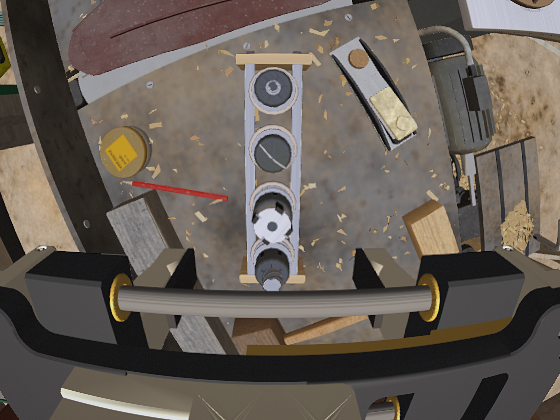

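The wrist view shows the row running along image column 272: drill (273,90), vee (272,152), head (271,224), spiral (271,268), with the collars visible around the nuts. I'll check the collar centres here against the top-view estimate.

```bash
python3 - <<'E'
from h import *
from scipy.optimize import least_squares
a=cv2.imread('pics/w1.png');r=a[:,:,2].astype(int);b=a[:,:,0].astype(int)
s=arm.get_state();pose=(s['eef_pos'],s['ee_rot'])
y=np.array([.2026,.9793]);c=np.array([.505,.3297])
for nm,off,u,v in(('drill',-.105,273,89),('vee',-.035,272,150)):
    pts=[]
    m=((r>140)&(r-b>8)&(r-b<60))
    for th in np.arange(0,2*np.pi,.05):   # outermost collar pixel along each spoke
        for q in np.arange(30,17,-.25):
            i,j=int(round(v+q*np.sin(th))),int(round(u+q*np.cos(th)))
            if m[i,j]: pts.append([u+q*np.cos(th),v+q*np.sin(th)]);break
    w=ray('wrist',pts,.068,pose)[:,:2]
    f=least_squares(lambda p:np.hypot(*(w-p[:2]).T)-p[2],[*(c+off*y),.03],loss='soft_l1',f_scale=.001)
    print(nm,len(w),f.x,'top:',c+off*y)
E
```

```text
drill 126 [0.486  0.2262 0.0291] top: [0.4837 0.2269]
vee 102 [0.5003 0.2953 0.0287] top: [0.4979 0.2954]
```

```bash
cat >> h.py <<'E'
PICK=dict(spiral=(.5275,.4325),head=(.5133,.3640),vee=(.4991,.2954),drill=(.4849,.2269))
E
python3 - <<'E'
from h import *
print(delta(*PICK['spiral'],.091,-1.775))
E
```

```text
(array([-0.1045, -0.0019,  0.2095]), np.float64(0.003757732064091801))
```

In the tool's units: 0.2095 m / 0.6 = 0.3492, 0.2 m / 0.6 = 0.3333, 0.004 rad / 3.1416 = 0.0013.

```bash
echo '[[[0.088,-0.0667,-0.0017,0,0.0013],[0.088,-0.1333,-0.0033,0,0.0013],[0.088,-0.1742,-0.0033,0.0333,0.0013],[0.088,-0.1742,-0.0033,0.1,0.0013],[0.088,-0.1742,-0.0033,0.1667,0.0013],[0.088,-0.1742,-0.0033,0.2333,0.0013],[0.088,-0.1742,-0.0033,0.2833,0.0013],[0.088,-0.1742,-0.0033,0.3167,0.0013],[0.088,-0.1742,-0.0033,0.3333,0.0013],[0.088,-0.1742,-0.0033,0.3492,0.0013],[0.088,-0.1742,-0.0033,0.3492,0.0013],[0.088,-0.1742,-0.0033,0.3492,0.0013]]]' > mv.in && python3 -m creep mv.in 30
echo '[[[0.03,0,0,0,0],[0.03,0,0,0,0],[0.03,0,0,0,0],[0.03,0,0,0,0],[0.03,0,0,0,0],[0.03,0,0,0,0],[0.03,0,0,0,0],[0.03,0,0,0,0]]]' > mv.in && python3 -m creep mv.in 40
```

```text
t: 2.53
eef_pos: [0.5288, 0.4324, 0.0919]
ee_rot: [-3.141, 0.001, -1.778]
force: [0.2, 0.9, 0.1]
width: 0.0877
gripper_force: 0.0
t: 3.2
eef_pos: [0.5284, 0.4318, 0.0911]
ee_rot: [-3.142, 0.0, -1.779]
force: [-0.4, 0.4, 0.5]
width: 0.041
gripper_force: 40.0
```

In the tool's units: -0.19 m / 0.6 = -0.3167, -0.17 m / 0.6 = -0.2833.

```bash
echo '[[[0.03,0,0,-0.0333,0],[0.03,0,0,-0.0833,0],[0.03,0,0,-0.15,0],[0.03,0,0,-0.2167,0],[0.03,0,0,-0.2833,0],[0.03,0,0,-0.3167,0],[0.03,0,0,-0.3167,0]]]' > mv.in && python3 -m creep mv.in
python3 - <<'E'
from h import *
print(delta(.539,-.1005,.281,-1.603))
E
```

```text
t: 3.78
eef_pos: [0.5299, 0.433, 0.2869]
ee_rot: [-3.137, 0.007, -1.778]
force: [0.5, 1.0, -4.5]
width: 0.0411
gripper_force: 40.0
(array([ 0.5202, -0.1189,  0.0028]), np.float64(-0.1754938261226009))
```

In the tool's units: 0.52 m / 0.6 = 0.8667, 0.5 m / 0.6 = 0.8333, -0.1755 rad / 3.1416 = -0.0559.

```bash
echo '[[[0.03,0.05,-0.0117,0,-0.0032],[0.03,0.1167,-0.0267,0,-0.0064],[0.03,0.1833,-0.0417,0,-0.0095],[0.03,0.25,-0.0567,0,-0.0159],[0.03,0.3167,-0.0717,0,-0.0223],[0.03,0.3833,-0.0867,0,-0.0255],[0.03,0.45,-0.1017,0,-0.0318],[0.03,0.5167,-0.1167,0,-0.035],[0.03,0.5833,-0.1333,0,-0.0414],[0.03,0.65,-0.1483,0,-0.0446],[0.03,0.7167,-0.1633,0,-0.0477],[0.03,0.7833,-0.1783,0,-0.0509],[0.03,0.8333,-0.19,0,-0.0541],[0.03,0.8667,-0.1983,0,-0.0559],[0.03,0.8667,-0.1983,0,-0.0559],[0.03,0.8667,-0.1983,0,-0.0559],[0.03,0.8667,-0.1983,0,-0.0559]]]' > mv.in && python3 -m creep mv.in
python3 - <<'E'
from h import *
s=arm.get_state();print(s['t'],s['q'],s['eef_pos'],s['ee_rot'],s['force'])
f=arm.grab_frame('wrist');cv2.imwrite('pics/w2.png',f[:,:,::-1])
E
```

```text
t: 5.2
eef_pos: [0.5367, -0.1014, 0.2795]
ee_rot: [3.139, 0.0, -1.604]
force: [-0.1, 0.0, -4.6]
width: 0.0411
gripper_force: 40.0
5.2 [ 0.1714  0.1168 -0.1868 -0.0009 -1.2697 -0.2046] [ 0.5367 -0.1014  0.2795] [ 3.139   0.0004 -1.6042] [-0.0738  0.017  -4.6233]
```

View pics/w2.png

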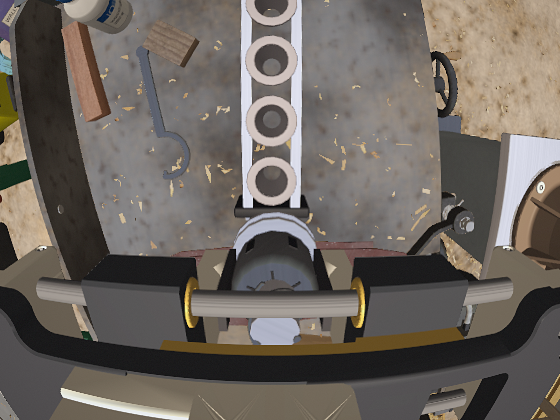

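The held tool is at (275,270). All four carriage collars are visible at (271,181), (272,121), (272,60) and (272,8), and the black left cheek is at (272,212).

```bash
python3 - <<'E'
from h import *
from scipy.optimize import least_squares
a=cv2.imread('pics/w2.png');r=a[:,:,2].astype(int);b=a[:,:,0].astype(int)
s=arm.get_state();pose=(s['eef_pos'],s['ee_rot']);print(pose)
m=((r>140)&(r-b>8)&(r-b<60))
for u,v in((271,181),(272,121),(272,60)):
    pts=[]
    for th in np.arange(0,2*np.pi,.05):
        for q in np.arange(32,17,-.25):
            i,j=int(round(v+q*np.sin(th))),int(round(u+q*np.cos(th)))
            if m[i,j]: pts.append([u+q*np.cos(th),v+q*np.sin(th)]);break
    w=ray('wrist',pts,.068,pose)[:,:2]
    f=least_squares(lambda p:np.hypot(*(w-p[:2]).T)-p[2],[*w.mean(0),.03],loss='soft_l1',f_scale=.001)
    print(len(w),f.x)
E
```

```text
(array([ 0.537 , -0.101 ,  0.2799]), array([ 3.1396,  0.0003, -1.6032]))
126 [ 0.5408 -0.1009  0.0286]
126 [ 0.5386 -0.1706  0.0287]
126 [ 0.5365 -0.2406  0.0286]
```

```bash
cat >> h.py <<'E'
PLACE=[(.5395,-.1007),(.5372,-.1705),(.535,-.2405),(.5327,-.3104)]
E
python3 - <<'E'
from h import *
print(delta(*PLACE[0],.091,-1.603))
E
```

```text
(array([-0.0003, -0.0029,  0.1889]), np.float64(-0.00022405421841154016))
```

In the tool's units: 0.182 m / 0.6 = 0.3033, -0.003 m / 0.6 = -0.005.

```bash
echo '[[[0.03,0,-0.005,0.0333,0],[0.03,0,-0.005,0.0833,0],[0.03,0,-0.005,0.1333,0],[0.03,0,-0.005,0.1667,0],[0.03,0,-0.005,0.2,0],[0.03,0,-0.005,0.225,0],[0.03,0,-0.005,0.25,0],[0.03,0,-0.005,0.2667,0],[0.03,0,-0.005,0.2833,0],[0.03,0,-0.005,0.2917,0],[0.03,0,-0.005,0.3,0],[0.03,0,-0.005,0.3033,0],[0.03,0,-0.005,0.3033,0]]]' > mv.in && python3 -m creep mv.in
```

```text
t: 6.33
eef_pos: [0.5406, -0.1016, 0.099]
ee_rot: [3.142, -0.0, -1.603]
force: [-0.5, 0.2, -5.6]
width: 0.041
gripper_force: 40.0
```

In the tool's units: 0.007 m / 0.6 = 0.0117, 0.006 m / 0.6 = 0.01.

```bash
echo '[[[0.03,0,0,0.0033,0],[0.03,0,0,0.0067,0],[0.03,0,0,0.0083,0],[0.03,0,0,0.01,0],[0.03,0,0,0.0117,0],[0.03,0,0,0.0117,0],[0.03,0,0,0.0117,0]]]' > mv.in && python3 -m creep mv.in
echo '[[[0.03,0,0,0.0017,0],[0.03,0,0,0.0017,0],[0.03,0,0,0.0017,0]]]' > mv.in && python3 -m creep mv.in
```

```text
t: 6.92
eef_pos: [0.5405, -0.1017, 0.092]
ee_rot: [3.142, -0.0, -1.603]
force: [0.1, -0.2, -5.2]
width: 0.0412
gripper_force: 40.0
t: 7.17
eef_pos: [0.5405, -0.1017, 0.0911]
ee_rot: [-3.142, -0.0, -1.603]
force: [-0.2, -0.3, -5.5]
width: 0.0414
gripper_force: 40.0
```

In the tool's units: 0.0007 m / 0.6 = 0.0012.

```bash
for i in 1 2; do echo '[[[0.03,0,0,0.0012,0],[0.03,0,0,0.0012,0],[0.03,0,0,0.0012,0]]]' > mv.in && python3 -m creep mv.in | grep -E 'eef|force: \['; done
```

```text
eef_pos: [0.5406, -0.1017, 0.091]
force: [-3.2, 2.6, 5.0]
eef_pos: [0.5406, -0.1017, 0.091]
force: [-6.3, 2.2, 11.9]
```

```bash
echo '[[[0.088,0,0,0,0],[0.088,0,0,0,0],[0.088,0,0,0,0],[0.088,0,0,0,0],[0.088,0,0,0,0],[0.088,0,0,-0.0333,0],[0.088,0,0,-0.0833,0],[0.088,0,0,-0.15,0],[0.088,0,0,-0.2167,0],[0.088,0,0,-0.2667,0],[0.088,0,0,-0.3,0],[0.088,0,0,-0.3167,0],[0.088,0,0,-0.3167,0],[0.088,0,0,-0.3167,0]]]' > mv.in && python3 -m creep mv.in
python3 - <<'E'
from h import *
print(delta(*PICK['head'],.25,-1.775), arm.get_state()['force'])
cv2.imwrite('pics/w3.png',arm.grab_frame('wrist')[:,:,::-1])
E
```

```text
t: 8.83
eef_pos: [0.5402, -0.1015, 0.2788]
ee_rot: [3.141, 0.0, -1.604]
force: [-1.0, 0.2, -0.8]
width: 0.0876
gripper_force: 0.0
(array([-0.4644,  0.0421,  0.0291]), np.float64(0.17147801034189536)) [-0.9816  0.1681 -0.8005]
```

View pics/w3.png

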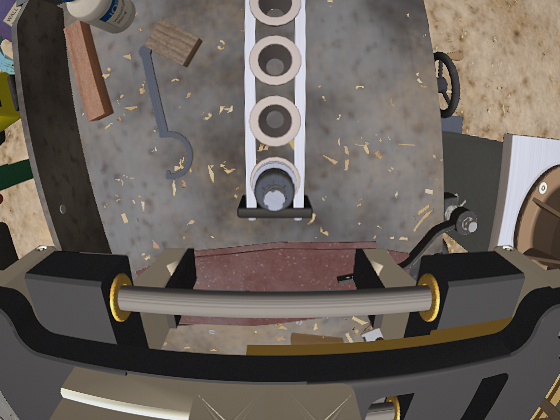

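The spiral tool stands seated in the leftmost carriage pot at (274,188), with the three pots to its right empty. The head is next.

In the tool's units: -0.464 m / 0.6 = -0.7733, -0.44 m / 0.6 = -0.7333, 0.171 rad / 3.1416 = 0.0544.

```bash
echo '[[[0.088,-0.0667,0.0067,0,0.0064],[0.088,-0.1333,0.0117,0,0.0127],[0.088,-0.2,0.0183,0,0.0159],[0.088,-0.2667,0.025,0,0.0191],[0.088,-0.3333,0.03,0,0.0255],[0.088,-0.4,0.0367,0,0.0318],[0.088,-0.4667,0.0433,0,0.035],[0.088,-0.5333,0.0483,0,0.0382],[0.088,-0.6,0.055,0,0.0414],[0.088,-0.6667,0.06,0,0.0477],[0.088,-0.7333,0.0667,0,0.0509],[0.088,-0.7733,0.07,0,0.0544],[0.088,-0.7733,0.07,0.0167,0.0544],[0.088,-0.7733,0.07,0.0333,0.0544],[0.088,-0.7733,0.07,0.0483,0.0544],[0.088,-0.7733,0.07,0.0483,0.0544],[0.088,-0.7733,0.07,0.0483,0.0544]]]' > mv.in && python3 -m creep mv.in
python3 - <<'E'
from h import *
print(delta(*PICK['head'],.091,-1.775))
E
```

```text
t: 10.3
eef_pos: [0.5135, 0.362, 0.2495]
ee_rot: [3.141, -0.002, -1.775]
force: [-0.2, 0.6, 0.8]
width: 0.0879
gripper_force: 0.0
(array([-0.0023,  0.0005,  0.1585]), np.float64(-0.0003267238500734848))
```

In the tool's units: 0.1585 m / 0.6 = 0.2642, 0.15 m / 0.6 = 0.25.

```bash
echo '[[[0.088,-0.0033,0,0.05,0],[0.088,-0.0033,0,0.1167,0],[0.088,-0.0033,0,0.1667,0],[0.088,-0.0033,0,0.2167,0],[0.088,-0.0033,0,0.25,0],[0.088,-0.0033,0,0.2642,0],[0.088,-0.0033,0,0.2642,0],[0.088,-0.0033,0,0.2642,0],[0.03,-0.0033,0,0.2642,0],[0.03,-0.0033,0,0.2642,0],[0.03,-0.0033,0,0.2642,0],[0.03,-0.0033,0,0.2642,0],[0.03,-0.0033,0,0.2642,0],[0.03,-0.0033,0,0.2642,0],[0.03,-0.0033,0,0.2642,0]]]' > mv.in && python3 -m creep mv.in 40
echo '[[[0.03,0,0,-0.0333,0],[0.03,0,0,-0.0833,0],[0.03,0,0,-0.15,0],[0.03,0,0,-0.2167,0],[0.03,0,0,-0.2833,0],[0.03,0,0,-0.3167,0],[0.03,0,0,-0.3167,0],[0.03,0,0,-0.3167,0]]]' > mv.in && python3 -m creep mv.in
python3 - <<'E'
from h import *
print(delta(*PLACE[1],.281,-1.603))
E
```

```text
t: 11.55
eef_pos: [0.514, 0.3654, 0.0923]
ee_rot: [-3.142, 0.0, -1.774]
force: [-0.3, 0.6, -0.0]
width: 0.0466
gripper_force: 0.0
t: 12.22
eef_pos: [0.5133, 0.3654, 0.2814]
ee_rot: [3.14, 0.0, -1.775]
force: [-0.2, -0.8, -7.9]
width: 0.0443
gripper_force: 39.9
(array([ 0.5199, -0.1319, -0.    ]), np.float64(-0.17164806012556677))
```

In the tool's units: 0.52 m / 0.6 = 0.8667, 0.5 m / 0.6 = 0.8333, -0.02 rad / 3.1416 = -0.0064.

```bash
echo '[[[0.03,0.05,-0.0133,0,-0.0032],[0.03,0.1167,-0.03,0,-0.0064],[0.03,0.1833,-0.0467,0,-0.0095],[0.03,0.25,-0.0633,0,-0.0159],[0.03,0.3167,-0.08,0,-0.0191],[0.03,0.3833,-0.0967,0,-0.0255],[0.03,0.45,-0.115,0,-0.0286],[0.03,0.5167,-0.1317,0,-0.0318],[0.03,0.5833,-0.1483,0,-0.0382],[0.03,0.65,-0.165,0,-0.0414],[0.03,0.7167,-0.1817,0,-0.0446],[0.03,0.7833,-0.1983,0,-0.0509],[0.03,0.8333,-0.2117,0,-0.0541],[0.03,0.8667,-0.22,0,-0.0547],[0.03,0.8667,-0.22,0,-0.0547],[0.03,0.8667,-0.22,0,-0.0547],[0.03,0.8667,-0.22,0,-0.0547],[0.03,0.8667,-0.22,0,-0.0547]]]' > mv.in && python3 -m creep mv.in
python3 - <<'E'
from h import *
print(delta(*PLACE[1],.100,-1.603))
cv2.imwrite('pics/w4.png',arm.grab_frame('wrist')[:,:,::-1])
E
```

```text
t: 13.72
eef_pos: [0.5375, -0.1697, 0.2805]
ee_rot: [3.139, 0.001, -1.602]
force: [-0.1, 0.2, -6.3]
width: 0.044
gripper_force: 39.9
(array([ 0.0009, -0.0002,  0.1805]), np.float64(0.0011972063430987223))
```

View pics/w4.png

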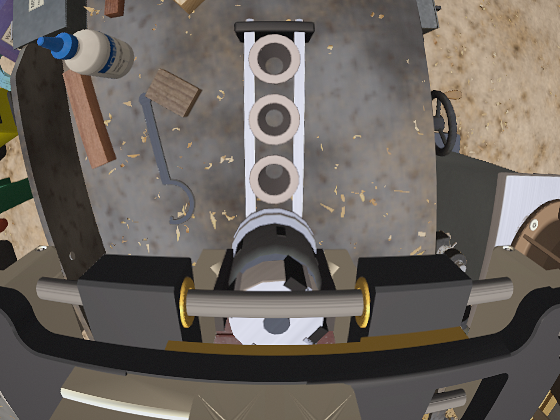

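The head is held upright above pot 2, which is at (274,178). The grip is a few mm lower on the nut at most, so I'll descend slowly.

In the tool's units: 0.1805 m / 0.6 = 0.3008, 0.11 m / 0.6 = 0.1833.

```bash
echo '[[[0.03,0.0017,0,0.05,0],[0.03,0.0017,0,0.1,0],[0.03,0.0017,0,0.15,0],[0.03,0.0017,0,0.1833,0],[0.03,0.0017,0,0.2167,0],[0.03,0.0017,0,0.2417,0],[0.03,0.0017,0,0.2583,0],[0.03,0.0017,0,0.2717,0],[0.03,0.0017,0,0.2833,0],[0.03,0.0017,0,0.2917,0],[0.03,0.0017,0,0.2967,0],[0.03,0.0017,0,0.3008,0],[0.03,0.0017,0,0.3008,0],[0.03,0.0017,0,0.3008,0]]]' > mv.in && python3 -m creep mv.in
echo '[[[0.03,0,0,0.0017,0],[0.03,0,0,0.0033,0],[0.03,0,0,0.005,0],[0.03,0,0,0.005,0]]]' > mv.in && python3 -m creep mv.in
echo '[[[0.03,0,0,0.0017,0],[0.03,0,0,0.0033,0],[0.03,0,0,0.0033,0]]]' > mv.in && python3 -m creep mv.in
echo '[[[0.03,0,0,0.0017,0],[0.03,0,0,0.0033,0],[0.03,0,0,0.0033,0]]]' > mv.in && python3 -m creep mv.in
```

```text
t: 14.93
eef_pos: [0.5384, -0.1716, 0.102]
ee_rot: [-3.141, -0.0, -1.602]
force: [-0.3, -0.5, -7.3]
width: 0.0441
gripper_force: 39.9
t: 15.27
eef_pos: [0.5381, -0.1716, 0.0986]
ee_rot: [3.142, 0.0, -1.602]
force: [-0.3, -1.1, -7.8]
width: 0.0441
gripper_force: 39.9
t: 15.52
eef_pos: [0.538, -0.1715, 0.0964]
ee_rot: [3.141, 0.0, -1.602]
force: [0.7, -0.2, -7.3]
width: 0.0442
gripper_force: 39.9
t: 15.77
eef_pos: [0.538, -0.1716, 0.0944]
ee_rot: [3.141, 0.0, -1.602]
force: [-0.8, -0.6, -6.9]
width: 0.044
gripper_force: 39.9
```

In the tool's units: 0.001 m / 0.6 = 0.0017.

```bash
echo '[[[0.03,0,0,0.0017,0],[0.03,0,0,0.0017,0],[0.03,0,0,0.0017,0]]]' > mv.in && python3 -m creep mv.in|grep -E 'eef|force: \['
echo '[[[0.03,0,0,0.0017,0],[0.03,0,0,0.0017,0],[0.03,0,0,0.0017,0]]]' > mv.in && python3 -m creep mv.in|grep -E 'eef|force: \['
echo '[[[0.03,0,0,0.0017,0],[0.03,0,0,0.0017,0],[0.03,0,0,0.0017,0]]]' > mv.in && python3 -m creep mv.in|grep -E 'eef|force: \['
```

```text
eef_pos: [0.5383, -0.1716, 0.0938]
force: [-0.4, -0.0, -6.1]
eef_pos: [0.5384, -0.1716, 0.0936]
force: [-3.1, 2.3, 5.0]
eef_pos: [0.5385, -0.1716, 0.0934]
force: [-5.8, 3.3, 13.0]
```

In the tool's units: -0.19 m / 0.6 = -0.3167, -0.18 m / 0.6 = -0.3.

```bash
echo '[[[0.088,0,0,0,0],[0.088,0,0,0,0],[0.088,0,0,0,0],[0.088,0,0,0,0],[0.088,0,0,0,0],[0.088,0,0,-0.0333,0],[0.088,0,0,-0.0833,0],[0.088,0,0,-0.15,0],[0.088,0,0,-0.2167,0],[0.088,0,0,-0.2667,0],[0.088,0,0,-0.3,0],[0.088,0,0,-0.3167,0],[0.088,0,0,-0.3167,0],[0.088,0,0,-0.3167,0]]]' > mv.in && python3 -m creep mv.in
python3 - <<'E'
from h import *
print(delta(*PICK['vee'],.25,-1.775))
cv2.imwrite('pics/w5.png',arm.grab_frame('wrist')[:,:,::-1])
E
```

```text
t: 17.68
eef_pos: [0.5379, -0.1714, 0.2808]
ee_rot: [3.141, 0.001, -1.603]
force: [0.3, 0.7, -1.3]
width: 0.0877
gripper_force: 0.0
(array([-0.4653,  0.0536,  0.0311]), np.float64(0.17243617163165914))
```

View pics/w5.png

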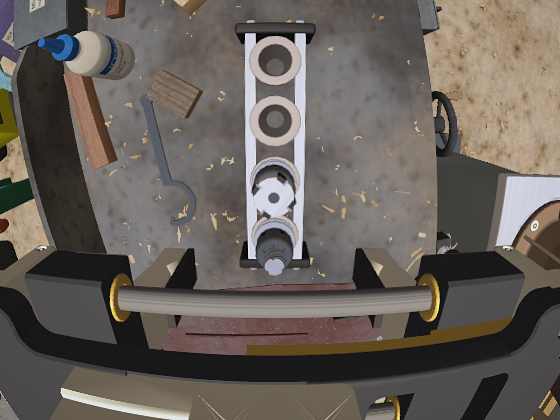

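The head is seated in pot 2 at (274,185), with the spiral at (274,250) to its left. The vee is next.

In the tool's units: -0.465 m / 0.6 = -0.775, -0.44 m / 0.6 = -0.7333, 0.172 rad / 3.1416 = 0.0547.

```bash
echo '[[[0.088,-0.0667,0.0083,0,0.0064],[0.088,-0.1333,0.015,0,0.0127],[0.088,-0.2,0.0233,0,0.0159],[0.088,-0.2667,0.03,0,0.0191],[0.088,-0.3333,0.0383,0,0.0255],[0.088,-0.4,0.0467,0,0.0318],[0.088,-0.4667,0.0533,0,0.035],[0.088,-0.5333,0.0617,0,0.0382],[0.088,-0.6,0.07,0,0.0414],[0.088,-0.6667,0.0767,0,0.0477],[0.088,-0.7333,0.085,0,0.0509],[0.088,-0.775,0.0892,0,0.0547],[0.088,-0.775,0.0892,0.0167,0.0547],[0.088,-0.775,0.0892,0.0333,0.0547],[0.088,-0.775,0.0892,0.05,0.0547],[0.088,-0.775,0.0892,0.05,0.0547],[0.088,-0.775,0.0892,0.05,0.0547]]]' > mv.in && python3 -m creep mv.in
python3 - <<'E'
from h import *
print(delta(*PICK['vee'],.091,-1.775))
E
```

```text
t: 19.15
eef_pos: [0.4991, 0.2934, 0.2504]
ee_rot: [3.14, -0.002, -1.775]
force: [0.4, -0.1, 0.8]
width: 0.0875
gripper_force: 0.0
(array([-0.0023,  0.0002,  0.1594]), np.float64(-0.0004604955529714516))
```

In the tool's units: 0.1595 m / 0.6 = 0.2658, -0.001 m / 0.6 = -0.0017.

```bash
echo '[[[0.088,-0.0017,0,0.05,0],[0.088,-0.0017,0,0.1167,0],[0.088,-0.0017,0,0.1667,0],[0.088,-0.0017,0,0.2167,0],[0.088,-0.0017,0,0.25,0],[0.088,-0.0017,0,0.2658,0],[0.088,-0.0017,0,0.2658,0],[0.088,-0.0017,0,0.2658,0],[0.03,-0.0017,0,0.2658,0],[0.03,-0.0017,0,0.2658,0],[0.03,-0.0017,0,0.2658,0],[0.03,-0.0017,0,0.2658,0],[0.03,-0.0017,0,0.2658,0],[0.03,-0.0017,0,0.2658,0],[0.03,-0.0017,0,0.2658,0],[0.03,-0.0017,0,0.2658,0],[0.03,-0.0017,0,0.2658,0],[0.03,-0.0017,0,0.2658,0]]]' > mv.in && python3 -m creep mv.in 40
echo '[[[0.03,0,0,-0.0333,0],[0.03,0,0,-0.0833,0],[0.03,0,0,-0.15,0],[0.03,0,0,-0.2167,0],[0.03,0,0,-0.2833,0],[0.03,0,0,-0.3167,0],[0.03,0,0,-0.3167,0],[0.03,0,0,-0.3167,0]]]' > mv.in && python3 -m creep mv.in
python3 - <<'E'
from h import *
print(delta(*PLACE[2],.281,-1.603))
E
```

```text
t: 20.65
eef_pos: [0.4996, 0.2959, 0.0922]
ee_rot: [-3.141, 0.0, -1.774]
force: [1.1, -0.6, 0.6]
width: 0.0393
gripper_force: 40.0
t: 21.32
eef_pos: [0.4989, 0.2959, 0.2818]
ee_rot: [3.14, 0.001, -1.775]
force: [0.8, 0.6, -6.8]
width: 0.039
gripper_force: 40.0
(array([ 0.518 , -0.144 ,  0.0002]), np.float64(-0.1716777417169546))
```

In the tool's units: 0.518 m / 0.6 = 0.8633, 0.5 m / 0.6 = 0.8333, -0.172 rad / 3.1416 = -0.0547.

```bash
echo '[[[0.03,0.05,-0.0133,0,-0.0032],[0.03,0.1167,-0.0317,0,-0.0064],[0.03,0.1833,-0.0517,0,-0.0095],[0.03,0.25,-0.07,0,-0.0159],[0.03,0.3167,-0.0883,0,-0.0191],[0.03,0.3833,-0.1067,0,-0.0255],[0.03,0.45,-0.125,0,-0.0286],[0.03,0.5167,-0.1433,0,-0.0318],[0.03,0.5833,-0.1617,0,-0.0382],[0.03,0.65,-0.18,0,-0.0414],[0.03,0.7167,-0.2,0,-0.0446],[0.03,0.7833,-0.2183,0,-0.0509],[0.03,0.8333,-0.2317,0,-0.0541],[0.03,0.8633,-0.24,0,-0.0547],[0.03,0.8633,-0.24,0,-0.0547],[0.03,0.8633,-0.24,0,-0.0547],[0.03,0.8633,-0.24,0,-0.0547],[0.03,0.8633,-0.24,0,-0.0547]]]' > mv.in && python3 -m creep mv.in
python3 - <<'E'
from h import *
print(delta(*PLACE[2],.100,-1.603))
E
```

```text
t: 22.82
eef_pos: [0.5353, -0.2396, 0.2807]
ee_rot: [3.139, 0.001, -1.602]
force: [-0.4, 0.0, -6.4]
width: 0.0393
gripper_force: 40.0
(array([ 0.0011, -0.0001,  0.1807]), np.float64(0.0013393583190399738))
```

In the tool's units: 0.1805 m / 0.6 = 0.3008, 0.178 m / 0.6 = 0.2967.

```bash
echo '[[[0.03,0,0,0.05,0],[0.03,0,0,0.1,0],[0.03,0,0,0.15,0],[0.03,0,0,0.1833,0],[0.03,0,0,0.2167,0],[0.03,0,0,0.2417,0],[0.03,0,0,0.2583,0],[0.03,0,0,0.2717,0],[0.03,0,0,0.2833,0],[0.03,0,0,0.2917,0],[0.03,0,0,0.2967,0],[0.03,0,0,0.3008,0],[0.03,0,0,0.3008,0],[0.03,0,0,0.3008,0]]]' > mv.in && python3 -m creep mv.in
echo '[[[0.03,0,0,0.0017,0],[0.03,0,0,0.0033,0],[0.03,0,0,0.005,0],[0.03,0,0,0.0067,0],[0.03,0,0,0.0083,0],[0.03,0,0,0.01,0],[0.03,0,0,0.01,0]]]' > mv.in && python3 -m creep mv.in
echo '[[[0.03,0,0,0.0017,0],[0.03,0,0,0.0017,0],[0.03,0,0,0.0017,0]]]' > mv.in && python3 -m creep mv.in
```

```text
t: 23.98
eef_pos: [0.5361, -0.2406, 0.1021]
ee_rot: [-3.141, -0.0, -1.602]
force: [0.9, -0.2, -5.6]
width: 0.039
gripper_force: 40.0
t: 24.57
eef_pos: [0.5357, -0.2405, 0.0954]
ee_rot: [3.141, 0.0, -1.602]
force: [-0.0, -0.0, -6.2]
width: 0.0389
gripper_force: 40.0
t: 24.82
eef_pos: [0.5359, -0.2405, 0.0946]
ee_rot: [3.142, 0.0, -1.602]
force: [-0.2, -0.9, -7.2]
width: 0.0391
gripper_force: 40.0
```

In the tool's units: 0.002 m / 0.6 = 0.0033, 0.001 m / 0.6 = 0.0017.

```bash
for i in a; do echo '[[[0.03,0,0,0.0017,0],[0.03,0,0,0.0033,0],[0.03,0,0,0.0033,0]]]' > mv.in && python3 -m creep mv.in|grep -E 'eef|force: \['
echo '[[[0.03,0,0,0.0017,0],[0.03,0,0,0.0017,0],[0.03,0,0,0.0017,0]]]' > mv.in && python3 -m creep mv.in|grep -E 'eef|force: \['; done
```

```text
eef_pos: [0.5357, -0.2405, 0.0924]
force: [-1.2, -0.4, -6.7]
eef_pos: [0.5359, -0.2406, 0.0922]
force: [-2.9, 1.4, 1.0]
```

In the tool's units: 0.001 m / 0.6 = 0.0017.

```bash
echo '[[[0.03,0,0,0.0017,0],[0.03,0,0,0.0017,0],[0.03,0,0,0.0017,0]]]' > mv.in && python3 -m creep mv.in|grep -E 'eef|force: \['
echo '[[[0.088,0,0,0,0],[0.088,0,0,0,0],[0.088,0,0,0,0],[0.088,0,0,0,0],[0.088,0,0,0,0],[0.088,0,0,-0.0333,0],[0.088,0,0,-0.0833,0],[0.088,0,0,-0.15,0],[0.088,0,0,-0.2167,0],[0.088,0,0,-0.2667,0],[0.088,0,0,-0.3,0],[0.088,0,0,-0.3167,0],[0.088,0,0,-0.3167,0],[0.088,0,0,-0.3167,0]]]' > mv.in && python3 -m creep mv.in
python3 - <<'E'
from h import *
print(delta(*PICK['drill'],.25,-1.775))
cv2.imwrite('pics/w6.png',arm.grab_frame('wrist')[:,:,::-1])
E
```

```text
eef_pos: [0.5359, -0.2406, 0.0922]
force: [-4.7, 4.1, 10.2]
t: 26.73
eef_pos: [0.5357, -0.2403, 0.2799]
ee_rot: [3.141, 0.001, -1.602]
force: [-0.6, 1.3, -0.5]
width: 0.0877
gripper_force: 0.0
(array([-0.4654,  0.0655,  0.0301]), np.float64(0.17250394225618404))
```

View pics/w6.png

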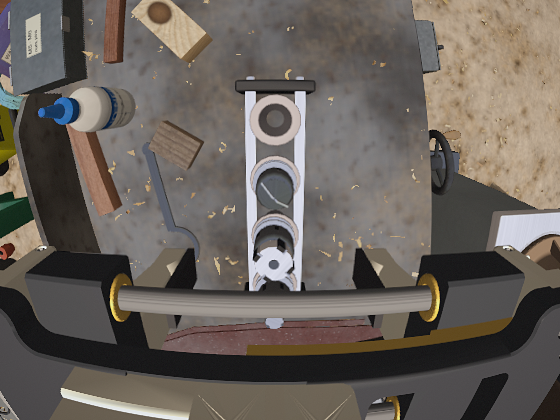

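The vee is seated in pot 3 at (275,185), and only the rightmost pot at (275,119) is still empty. The drill is last.

In the tool's units: -0.4655 m / 0.6 = -0.7758, -0.44 m / 0.6 = -0.7333, 0.1725 rad / 3.1416 = 0.0549.

```bash
echo '[[[0.088,-0.0667,0.01,0,0.0064],[0.088,-0.1333,0.0183,0,0.0127],[0.088,-0.2,0.0283,0,0.0159],[0.088,-0.2667,0.0367,0,0.0191],[0.088,-0.3333,0.0467,0,0.0255],[0.088,-0.4,0.0567,0,0.0318],[0.088,-0.4667,0.065,0,0.035],[0.088,-0.5333,0.075,0,0.0382],[0.088,-0.6,0.085,0,0.0414],[0.088,-0.6667,0.0933,0,0.0477],[0.088,-0.7333,0.1033,0,0.0509],[0.088,-0.7758,0.1092,0,0.0549],[0.088,-0.7758,0.1092,0.0167,0.0549],[0.088,-0.7758,0.1092,0.0333,0.0549],[0.088,-0.7758,0.1092,0.05,0.0549],[0.088,-0.7758,0.1092,0.05,0.0549],[0.088,-0.7758,0.1092,0.05,0.0549]]]' > mv.in && python3 -m creep mv.in
python3 - <<'E'
from h import *
print(delta(*PICK['drill'],.091,-1.775))
E
```

```text
t: 28.2
eef_pos: [0.4848, 0.2254, 0.2494]
ee_rot: [3.14, -0.002, -1.776]
force: [0.4, -0.2, 1.1]
width: 0.0881
gripper_force: 0.0
(array([-0.0019, -0.    ,  0.1584]), np.float64(-0.0010156534562164587))
```

In the tool's units: 0.1585 m / 0.6 = 0.2642, 0.15 m / 0.6 = 0.25.

```bash
echo '[[[0.088,-0.0017,0,0.05,0],[0.088,-0.0017,0,0.1167,0],[0.088,-0.0017,0,0.1667,0],[0.088,-0.0017,0,0.2167,0],[0.088,-0.0017,0,0.25,0],[0.088,-0.0017,0,0.2642,0],[0.088,-0.0017,0,0.2642,0],[0.088,-0.0017,0,0.2642,0],[0.03,-0.0017,0,0.2642,0],[0.03,-0.0017,0,0.2642,0],[0.03,-0.0017,0,0.2642,0],[0.03,-0.0017,0,0.2642,0],[0.03,-0.0017,0,0.2642,0],[0.03,-0.0017,0,0.2642,0],[0.03,-0.0017,0,0.2642,0],[0.03,-0.0017,0,0.2642,0],[0.03,-0.0017,0,0.2642,0],[0.03,-0.0017,0,0.2642,0]]]' > mv.in && python3 -m creep mv.in 40
echo '[[[0.03,0,0,-0.0333,0],[0.03,0,0,-0.0833,0],[0.03,0,0,-0.15,0],[0.03,0,0,-0.2167,0],[0.03,0,0,-0.2833,0],[0.03,0,0,-0.3167,0],[0.03,0,0,-0.3167,0],[0.03,0,0,-0.3167,0]]]' > mv.in && python3 -m creep mv.in
python3 - <<'E'
from h import *
print(delta(*PLACE[3],.281,-1.603))
E
```

```text
t: 29.7
eef_pos: [0.4854, 0.2278, 0.0922]
ee_rot: [-3.141, 0.0, -1.775]
force: [0.4, -0.8, 0.9]
width: 0.0392
gripper_force: 40.0
t: 30.37
eef_pos: [0.4847, 0.2279, 0.2818]
ee_rot: [3.141, 0.001, -1.775]
force: [-1.1, -0.3, -7.3]
width: 0.0394
gripper_force: 40.0
(array([ 0.5173, -0.1563,  0.0001]), np.float64(-0.17210711282880875))
```

In the tool's units: 0.517 m / 0.6 = 0.8617, 0.5 m / 0.6 = 0.8333, -0.172 rad / 3.1416 = -0.0547.

```bash
echo '[[[0.03,0.05,-0.015,0,-0.0032],[0.03,0.1167,-0.035,0,-0.0064],[0.03,0.1833,-0.055,0,-0.0095],[0.03,0.25,-0.075,0,-0.0159],[0.03,0.3167,-0.095,0,-0.0191],[0.03,0.3833,-0.115,0,-0.0255],[0.03,0.45,-0.1367,0,-0.0286],[0.03,0.5167,-0.1567,0,-0.0318],[0.03,0.5833,-0.1767,0,-0.0382],[0.03,0.65,-0.1967,0,-0.0414],[0.03,0.7167,-0.2167,0,-0.0446],[0.03,0.7833,-0.2367,0,-0.0509],[0.03,0.8333,-0.2517,0,-0.0541],[0.03,0.8617,-0.26,0,-0.0547],[0.03,0.8617,-0.26,0,-0.0547],[0.03,0.8617,-0.26,0,-0.0547],[0.03,0.8617,-0.26,0,-0.0547],[0.03,0.8617,-0.26,0,-0.0547]]]' > mv.in && python3 -m creep mv.in
python3 - <<'E'
from h import *
print(delta(*PLACE[3],.100,-1.603))
E
```

```text
t: 31.87
eef_pos: [0.5328, -0.3091, 0.2807]
ee_rot: [3.139, 0.001, -1.602]
force: [-0.2, 0.0, -6.3]
width: 0.0387
gripper_force: 40.0
(array([ 0.0015, -0.0003,  0.1807]), np.float64(0.0008592907997577726))
```

In the tool's units: 0.1805 m / 0.6 = 0.3008, 0.178 m / 0.6 = 0.2967.

```bash
echo '[[[0.03,0,0,0.05,0],[0.03,0,0,0.1,0],[0.03,0,0,0.15,0],[0.03,0,0,0.1833,0],[0.03,0,0,0.2167,0],[0.03,0,0,0.2417,0],[0.03,0,0,0.2583,0],[0.03,0,0,0.2717,0],[0.03,0,0,0.2833,0],[0.03,0,0,0.2917,0],[0.03,0,0,0.2967,0],[0.03,0,0,0.3008,0],[0.03,0,0,0.3008,0],[0.03,0,0,0.3008,0]]]' > mv.in && python3 -m creep mv.in
echo '[[[0.03,0,0,0.0017,0],[0.03,0,0,0.0033,0],[0.03,0,0,0.005,0],[0.03,0,0,0.0067,0],[0.03,0,0,0.0083,0],[0.03,0,0,0.01,0],[0.03,0,0,0.0117,0],[0.03,0,0,0.0117,0]]]' > mv.in && python3 -m creep mv.in|grep -E 'eef|force: \['
echo '[[[0.03,0,0,0.0017,0],[0.03,0,0,0.0033,0],[0.03,0,0,0.0033,0]]]' > mv.in && python3 -m creep mv.in|grep -E 'eef|force: \['
echo '[[[0.03,0,0,0.0017,0],[0.03,0,0,0.0017,0],[0.03,0,0,0.0017,0]]]' > mv.in && python3 -m creep mv.in|grep -E 'eef|force: \['
```

```text
t: 33.03
eef_pos: [0.5335, -0.3103, 0.1021]
ee_rot: [-3.141, -0.0, -1.603]
force: [-0.1, 0.8, -5.6]
width: 0.0392
gripper_force: 40.0
eef_pos: [0.5331, -0.31, 0.0943]
force: [-0.4, -0.5, -6.3]
eef_pos: [0.5332, -0.31, 0.0924]
force: [0.4, -1.2, -6.0]
eef_pos: [0.5333, -0.3101, 0.0923]
force: [-3.1, 2.3, 1.4]
```

Contact at the same height as before. I'll press slightly, release, lift well clear and check.

In the tool's units: 0.001 m / 0.6 = 0.0017.

```bash
echo '[[[0.03,0,0,0.0017,0],[0.03,0,0,0.0017,0],[0.03,0,0,0.0017,0]]]' > mv.in && python3 -m creep mv.in|grep -E 'eef|force: \['
echo '[[[0.088,0,0,0,0],[0.088,0,0,0,0],[0.088,0,0,0,0],[0.088,0,0,0,0],[0.088,0,0,0,0],[0.088,0,0,-0.0333,0],[0.088,0,0,-0.0833,0],[0.088,0,0,-0.15,0],[0.088,0,0,-0.2167,0],[0.088,0,0,-0.2667,0],[0.088,0,0,-0.3167,0],[0.088,-0.0667,0,-0.3333,0],[0.088,-0.1333,0,-0.3333,0],[0.088,-0.2,0,-0.3333,0],[0.088,-0.2667,0,-0.3333,0],[0.088,-0.3333,0,-0.3333,0],[0.088,-0.3333,0,-0.3333,0],[0.088,-0.3333,0,-0.3333,0]]]' > mv.in && python3 -m creep mv.in
echo '[[[0.088,-0.0667,0,0,0],[0.088,-0.1333,0,0,0],[0.088,-0.2,0,0,0],[0.088,-0.2667,0,0,0],[0.088,-0.3333,0,0,0],[0.088,-0.4,0,0,0],[0.088,-0.4,0,0,0],[0.088,-0.4,0,0,0]]]' > mv.in && python3 -m creep mv.in
python3 - <<'E'
from h import *
t=arm.grab_frame('top')[150:230,290:440,::-1];s=arm.grab_frame('scene')[140:230,260:395,::-1]
f=lambda x:cv2.resize(x,(600,int(600*x.shape[0]/x.shape[1])),interpolation=cv2.INTER_CUBIC)
o=np.vstack([f(t),f(s)]);cv2.imwrite('pics/fin.png',cv2.resize(o,None,fx=.8,fy=.8))
E
```

```text
eef_pos: [0.5333, -0.3101, 0.0922]
force: [-5.3, 5.8, 10.0]
t: 35.95
eef_pos: [0.54, -0.1082, 0.291]
ee_rot: [-3.141, 0.0, -1.599]
force: [0.8, -0.6, 0.2]
width: 0.0877
gripper_force: 0.0
t: 36.62
eef_pos: [0.5477, 0.1306, 0.2901]
ee_rot: [3.141, -0.001, -1.601]
force: [-0.2, -0.3, 0.1]
width: 0.0874
gripper_force: 0.0
```

View pics/fin.png

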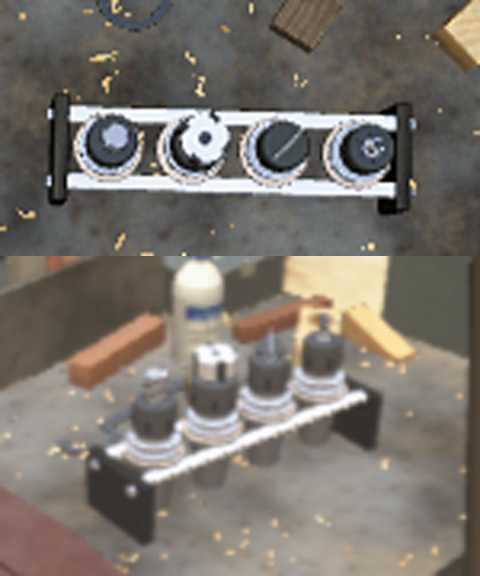

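Both views show all four tools upright with flanges on the collars, in the order spiral (110,140), head (200,140), vee (280,145), drill (370,150).

```bash
python3 -c "
from station import arm
print(arm.job_done())"
```

```text
the job is handed in; nothing more can be done
None
```

All four tools are in the carriage in their original left-to-right order (spiral, head, vee, drill), upright with flanges on the collars in the final pictures, and the job was handed in at about 37 s.

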